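Open the puzzle box and stop the clock

TASK

The padlock is already off the wooden puzzle box: with a fingertip push its lid up by the front tab and flip it right over past upright, so that it stays fully open on its own, then press the green button inside the box all the way down and let it come back up. Only push and press: do not grip or lift anything or strain the lid, leave the buzzer where it lies in the box, and do not disturb the padlock, the tube rack or the box of balls.

Things in the scene. Friction and masses are not known exactly. Their poses are not given: they have to be found in the camera images.
- box: Low box of brown fibreboard with black burnt edges, fixed to the bench: 140 (its x) by 250 (its y) by 80 mm high, walls and floor 5 mm. Origin: centre of the underside; x points from its front to its hinged back. Mid-front a black padlock eye, 28 mm wide, stands up through a slot in the lid to 108 mm above the bench. Outside the back corners round hinge ears (radius 15 mm) reach 98 mm high.
- lid (a joint): Lid angle (rad): 0 closed, grows as its front rises, 1.92 (110 degrees) fully open, leaning back on its stop. The hinge is nearly free of friction: short of upright (about 1.57) the lid falls shut, beyond it it falls open and stays. The lid is a 5 mm fibreboard panel of about 0.2 kg, 248 mm wide, with a drawing glued on top.
- lid_hinge (a point): Middle of the lid's hinge axis, which runs along the box's y. It lies 77.5 mm behind the box's centre and 83 mm above the bench, at half the lid's thickness.
- lid_tab (a point): Middle of the lower front edge of the lid's finger tab, 175 mm from the hinge axis; it moves with the lid. The tab is 80 mm wide and stands out 27.5 mm in front of the front wall, its underside 80.5 mm above the bench when closed, with nothing beneath it.
- buzzer: Loose black buzzer puck of 0.25 kg, 84 mm across and 24 mm high, lying on the floor inside the box under the lid. Origin: centre of its underside, 5 mm above the bench. It carries the green button.
- button (a joint): How far the buzzer's green button is pressed (m): 0 up, 0.006 fully down. A spring returns it; it takes about 2 N to start it and 6 N to hold it fully down.
- button_top (a point): Centre of the flat top of the green button, 58 mm across, 36 mm above the buzzer's underside, so 41 mm above the bench when up.
- padlock: Loose steel padlock with a brass band, lying flat and open on the bench near the front of the box: 61 by 40 by 16 mm. Origin: centre of the underside of its 32 by 40 mm case. Not to be disturbed.
- tube_rack: Loose blue test-tube rack with glass tubes, 200 (its x) by 66 mm, 110 mm high with the tubes, beside the box. Origin: centre of the underside. Not to be disturbed.
- ball_box: Loose clear plastic tub full of coloured model balls, with a closed lid and a black handle, 200 (its x) by 140 mm, 117 mm high, beside the box. Origin: centre of the underside. Not to be disturbed.

How it is judged:
By the outcome, as a careful person would: the job done as asked, in the order asked, and still so for the second after the job is handed in, with the robot touching nothing.
It also fails if it takes over 48 s, if anything falls off the work surface, if the arm or the gripper's body presses on something with over 40 N, if the wrist force passes 120 N, or if a joint passes its speed limit or range.

ROBOT

A 6-joint arm with a two-finger parallel gripper is mounted at the origin on the work surface. World frame = base frame: x ahead of the robot, y to its left, z up, the work surface at z = 0. Lengths are in m, angles in rad, forces in N, time in s.
With the tool pointing down it reaches from about 0.3 to 0.775 m from the base axis. Payload 14.6 kg.
Tool frame: the origin (TCP) lies at the very end of the fingers, on their centre line; the grasp point (between the pads) lies r.grip_depth behind it (r.grip_depth is the distance from the TCP to the grasp point, in m); z points along the fingers, y is the direction in which the jaws open and shut (so a half turn about z gives the same grasp; the last joint's range is limited). The gripper opens to 85 mm and grips with 20 to 120 N. Pads are 22 mm wide; open, the fingers measure 114 mm over their backs; the gripper's body (76 mm by 85 mm) begins 54 mm behind the grasp point. The pads swing forward as they close: fully open they stand 13 mm farther back than shut.
Start: joints at [1.143, 0.3, 1.521, -0, 1.321, -0.067], TCP at [0.194, 0.515, 0.231] pointing down, gripper open.
Joint ranges: [-3.03, 3.03], [-0.79, 2.21], [0.23, 2.52], [-1.04, 4.18], [0, 3.07], [-2.55, 2.55]. Speed limits (rad/s): [2.22, 2.22, 2.57, 3.14, 3.14, 3.14].

INTERFACE

Orientations are given as [roll, pitch, yaw] about the fixed x, y, z axes, in that order (R = Rz(yaw) Ry(pitch) Rx(roll)).
In Python, from bench import r gives the robot as it stands. Calls block until the motion is done:
- r.movep(position, orientation): joint-space move of the TCP to a pose.
- r.move_straight(position, frame=None, v=0.15, force_limit=None): straight line of the TCP; frame=None keeps the orientation; v is the mean speed in m/s. With force_limit (N) it stops when the force on the tool has changed by that much, and returns True; else False.
- r.move_joints(angles): joint-space move.
- r.grip(opening, f_grip=None): finger opening in m; f_grip is the grip in N (None keeps the last); returns when the fingers have stopped.
- r.wait(seconds).
- r.inverse_kinematics(position, orientation): joint angles nearest the present ones, or None.
- r.get_state(): the state.
- r.get_image(name): name is "scene" or "top"; returns a dict with "image" (420x560x3 uint8, blue, green, red), "fx", "fy", "cx", "cy" (pixels), "dist_coeffs" ([k1, k2, p1, p2, k3] as OpenCV has them; the pictures are not rectified), "rvec" (rotation vector, rad) and "tvec" (3), from world to camera coordinates, as OpenCV has them. Camera axes: x right, y down, z forward; pixel columns grow to the right and rows downward; lengths in m; the calibration is good to about 2 mm. A picture is of the moment at which its call begins. There is no depth.
A pose or a line that the arm cannot do raises r.PlanningError and nothing moves.
- r.hand_in(): hands the job in, once; it reports no verdict.
The state is a dict: "time_s": time; "joints": joint angles; "qd": joint speeds; "joint_torque": joint torques, N m; "ee_pos": TCP position; "orientation": TCP orientation; "wrist_force": force on the tool from outside, world axes, zero at the start; "ft_torque": the same for the moment, N m; "finger_gap": finger opening in m.
Only numpy, scipy, OpenCV 4.12 (cv2) and the standard library are available. Lean on these libraries where they do the work, as an engineer would, in place of code of your own. Each camera call takes 0.05 s, during which the arm holds its last target. There are 200 camera calls.

## Working session

There is one attempt and no reset: what is moved stays moved. The work goes in short steps, each a Python script; the robot and the scene stay as the last script left them, time stands still between calls to the robot, and variables do not carry over. Pictures are saved under pics/ and viewed, about 8 in all and at most 12, crops included, and the job is handed in when it is done.

```bash
mkdir -p pics
python3 - <<'E'
from bench import r
import cv2,pickle
for n in("scene","top"):
    d=r.get_image(n); pickle.dump(d,open(n+".pkl","wb")); cv2.imwrite(f"pics/{n}0.png",d["image"])
    R,_=cv2.Rodrigues(d["rvec"]); print(n,-R.T@d["tvec"],d["fx"],d["dist_coeffs"])
s=r.get_state();print(s["time_s"],s["orientation"],r.grip_depth)
E
```

```text
scene [ 1.03414057 -0.13389619  0.61696577] 388.96314162430536 [-0.06156792  0.          0.          0.          0.        ]
top [0.50593898 0.03555072 1.01435293] 450.0394656748393 [-0.01523461  0.          0.          0.          0.        ]
0.1 [-3.14050064e+00 -9.11606477e-05  2.78083140e+00] 0.0187
```

View pics/scene0.png

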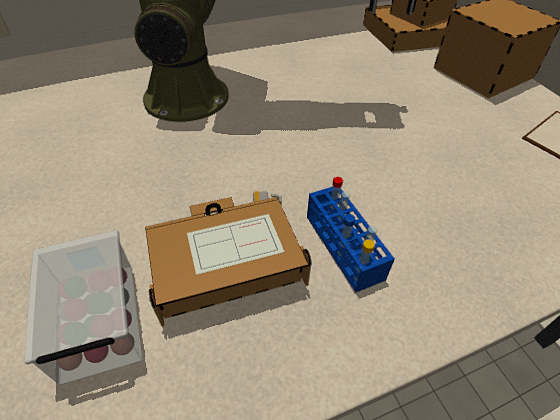

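View pics/top0.png

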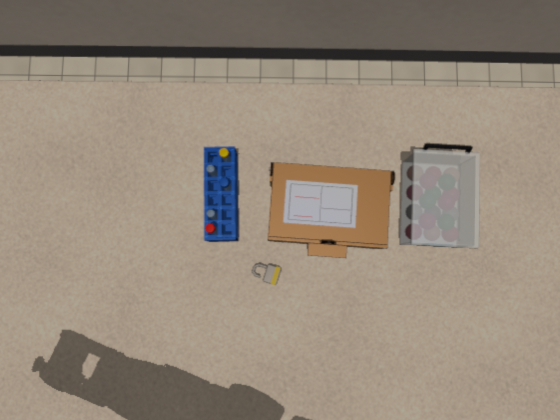

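The top view shows the box's tab toward the robot at about (328,251), with the padlock at (268,273), the rack at (220,195) and the ball tub at (440,198). I'll enlarge the box for accurate corners.

Run:
```python
import cv2,pickle
d=pickle.load(open("top.pkl","rb"));c=d["image"][150:290,240:420]
cv2.imwrite("pics/c1.png",cv2.resize(c,None,fx=4.25,fy=4.25,interpolation=cv2.INTER_CUBIC))
```

```text
(no output)
```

View pics/c1.png

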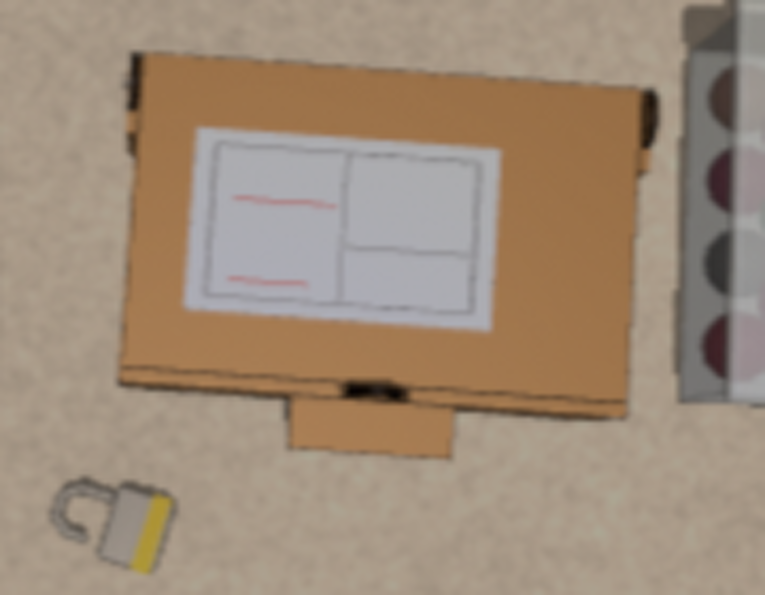

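The crop shows the lid corners at crop pixels (139,53), (648,89), (626,417) and (120,383), and the tab's front corners at (288,450) and (452,459).

```bash
cat > h.py <<'E'
import cv2,numpy as np
def px2w(d,uv,z):
    K=np.array([[d["fx"],0,d["cx"]],[0,d["fy"],d["cy"]],[0,0,1]])
    n=cv2.undistortPoints(np.array(uv,float).reshape(-1,1,2),K,np.array(d["dist_coeffs"])).reshape(-1,2)
    R,_=cv2.Rodrigues(np.array(d["rvec"]));c=-R.T@np.array(d["tvec"]).ravel()
    v=np.c_[n,np.ones(len(n))]@R
    return c+v*((z-c[2])/v[:,2])[:,None]
def w2px(d,p):
    K=np.array([[d["fx"],0,d["cx"]],[0,d["fy"],d["cy"]],[0,0,1]])
    return cv2.projectPoints(np.array(p,float).reshape(-1,3),np.array(d["rvec"]),np.array(d["tvec"]),K,np.array(d["dist_coeffs"]))[0].reshape(-1,2)
E
python3 - <<'E'
from h import *;import pickle
d=pickle.load(open("top.pkl","rb"))
f=lambda P,z:px2w(d,(np.array(P)+.5)/4.25-.5+[240,150],z).round(4)
p=f([(139,53),(648,89),(626,417),(120,383),(288,450),(452,459),(372,391)],.0855)
print(p)
print("widths",[np.linalg.norm(p[a]-p[b]) for a,b in((0,1),(2,3),(1,2),(0,3),(4,5))])
print("padlock",f([(100,562),(120,485),(175,495),(150,573),(55,510)],.012))
print("tub",f([(680,402)],.0),px2w(d,[(401,246),(478,247),(415,150),(478,151)],.117).round(3))
print("rack",px2w(d,[(205,148),(236,148),(237,240),(205,240)],.08).round(3))
yd=(p[0]-p[1])+(p[3]-p[2])+(p[4]-p[5]);print("yaw",np.arctan2(-yd[0],yd[1]))
E
```

```text
[[ 0.716   0.0581  0.0855]
 [ 0.7007 -0.1941  0.0855]
 [ 0.5384 -0.1807  0.0855]
 [ 0.5528  0.0654  0.0855]
 [ 0.5211 -0.0163  0.0855]
 [ 0.5174 -0.0958  0.0855]
 [ 0.55   -0.057   0.0855]]
widths [np.float64(0.2526636697271691), np.float64(0.2465209321741259), np.float64(0.16285223363528054), np.float64(0.1633631843470248), np.float64(0.07958605405471489)]
padlock [[0.4636 0.0769 0.012 ]
 [0.5034 0.0671 0.012 ]
 [0.4984 0.0384 0.012 ]
 [0.4581 0.051  0.012 ]
 [0.4901 0.1007 0.012 ]]
tub [[ 0.5496 -0.2295  0.    ]] [[ 0.541 -0.202  0.117]
 [ 0.54  -0.357  0.117]
 [ 0.737 -0.234  0.117]
 [ 0.737 -0.364  0.117]]
rack [[0.746 0.201 0.08 ]
 [0.747 0.136 0.08 ]
 [0.552 0.13  0.08 ]
 [0.551 0.196 0.08 ]]
yaw -0.05774121267427029
```

```bash
cat >> h.py <<'E'
YAW=-.058; X=np.array([np.cos(YAW),np.sin(YAW),0]); Z=np.array([0,0,1.])
TAB=np.array([.5193,-.056,.0805]); H=np.append((TAB+.175*X)[:2],.083)
T=np.radians(70); ORI=[np.pi,-T,YAW]
a=np.sin(T)*X-np.cos(T)*Z; n=np.cos(T)*X+np.sin(T)*Z
def tip(th,rad=.158):   # TCP so that the upper tip corner touches the lid's underside at lid angle th
    return H+rad*(-np.cos(th)*X+np.sin(th)*Z)+.0025*(-np.sin(th)*X-np.cos(th)*Z)-.011*n
START=TAB+.02*a-.011*n
E
python3 - <<'E'
from h import *; from bench import r
print(H,START)
for p in [START+[-.16,.01,.17],START+[-.16,.01,-.006],START+[0,0,-.006]]+[tip(t) for t in (0.2,.6,1.,1.4,1.6,1.75,1.85)]:
    q=r.inverse_kinematics(list(p),ORI); print(p.round(3),None if q is None else np.round(q,2))
E
```

```text
[ 0.69400573 -0.06614431  0.083     ] [ 0.53430635 -0.05687135  0.06332298]
[ 0.374 -0.047  0.233] None
[ 0.374 -0.047  0.057] None
[ 0.534 -0.057  0.057] [-0.26  0.55  2.31  2.91  0.95 -1.5 ]
[ 0.535 -0.057  0.102] [-0.26  0.4   2.33  2.88  0.82 -1.46]
[ 0.559 -0.058  0.16 ] [-0.25  0.25  2.28  2.83  0.62 -1.38]
[ 0.603 -0.061  0.204] [-0.22  0.21  2.15  2.79  0.47 -1.31]
[ 0.661 -0.064  0.228] [-0.2   0.27  1.99  2.76  0.37 -1.26]
[ 0.692 -0.066  0.231] [-0.19  0.33  1.91  2.75  0.34 -1.25]
[ 0.716 -0.067  0.229] [-0.19  0.38  1.84  2.75  0.32 -1.24]
[ 0.731 -0.068  0.225] [-0.18  0.41  1.8   2.76  0.31 -1.24]
```

Run:
```python
from h import *; from bench import r
for td in (55,62,70):
  for yw in (YAW,YAW+np.pi):
    o=[np.pi,-np.radians(td),YAW] if yw==YAW else [0,np.pi+np.radians(td),YAW]
    # half turn about tool z
    if yw!=YAW:
        from scipy.spatial.transform import Rotation as Ro
        o=(Ro.from_euler('xyz',[np.pi,-np.radians(td),YAW])*Ro.from_euler('z',np.pi)).as_euler('xyz')
    for p in [(.47,-.053,.25),(.49,-.054,.25),(.49,-.054,.057),(.50,-.055,.057),(.534,-.057,.057),(.716,-.067,.229)]:
        q=r.inverse_kinematics(list(p),list(o)); print(td,yw>1,p,None if q is None else np.round(q,2).tolist())
```

```text
55 False (0.47, -0.053, 0.25) [-0.29, -0.26, 2.3, 0.9, 0.24, 0.55]
55 False (0.49, -0.054, 0.25) [-0.27, -0.2, 2.26, 0.93, 0.22, 0.53]
55 False (0.49, -0.054, 0.057) [-0.27, 0.34, 2.37, 2.8, 0.54, -1.4]
55 False (0.5, -0.055, 0.057) [-0.26, 0.35, 2.35, 2.8, 0.53, -1.4]
55 False (0.534, -0.057, 0.057) [-0.24, 0.4, 2.26, 2.81, 0.49, -1.39]
55 False (0.716, -0.067, 0.229) [-0.18, 0.35, 1.72, 0.71, 0.15, 0.79]
55 True (0.47, -0.053, 0.25) None
55 True (0.49, -0.054, 0.25) None
55 True (0.49, -0.054, 0.057) [-0.27, 0.34, 2.37, 2.8, 0.54, 1.74]
55 True (0.5, -0.055, 0.057) [-0.26, 0.35, 2.35, 2.8, 0.53, 1.74]
55 True (0.534, -0.057, 0.057) [-0.24, 0.4, 2.26, 2.81, 0.49, 1.75]
55 True (0.716, -0.067, 0.229) [-0.18, 0.35, 1.72, 0.71, 0.15, -2.35]
62 False (0.47, -0.053, 0.25) [-0.3, -0.25, 2.37, 1.77, 0.22, -0.32]
62 False (0.49, -0.054, 0.25) [-0.28, -0.2, 2.33, 1.86, 0.21, -0.41]
62 False (0.49, -0.054, 0.057) [-0.28, 0.42, 2.4, 2.86, 0.77, -1.47]
62 False (0.5, -0.055, 0.057) [-0.28, 0.43, 2.38, 2.86, 0.75, -1.47]
62 False (0.534, -0.057, 0.057) [-0.25, 0.46, 2.3, 2.87, 0.7, -1.46]
62 Fal
[... 530 characters left out ...]
0.37, -1.04]
70 False (0.49, -0.054, 0.057) [-0.29, 0.53, 2.42, 2.88, 1.03, -1.52]
70 False (0.5, -0.055, 0.057) [-0.29, 0.53, 2.39, 2.89, 1.01, -1.51]
70 False (0.534, -0.057, 0.057) [-0.26, 0.55, 2.31, 2.91, 0.95, -1.5]
70 False (0.716, -0.067, 0.229) [-0.18, 0.38, 1.84, 2.75, 0.32, -1.24]
70 True (0.47, -0.053, 0.25) [-0.31, -0.22, 2.43, 2.42, 0.37, 2.17]
70 True (0.49, -0.054, 0.25) [-0.29, -0.16, 2.39, 2.49, 0.37, 2.11]
70 True (0.49, -0.054, 0.057) [-0.29, 0.53, 2.42, 2.88, 1.03, 1.62]
70 True (0.5, -0.055, 0.057) [-0.29, 0.53, 2.39, 2.89, 1.01, 1.63]
70 True (0.534, -0.057, 0.057) [-0.26, 0.55, 2.31, 2.91, 0.95, 1.64]
70 True (0.716, -0.067, 0.229) [-0.18, 0.38, 1.84, 2.75, 0.32, 1.9]
```

Run:
```python
from h import *; from bench import r
r.grip(0.0)
r.move_joints([1.143,-.1,1.9,2.4,.5,-.9]); print(r.get_state()["ee_pos"])
r.movep([.485,-.054,.25],ORI)
r.move_straight([.485,-.054,.057],v=.12,force_limit=8)
p=START-[0,0,.006]
print(r.move_straight(list(p),v=.06,force_limit=5))
s=r.get_state();print(s["ee_pos"],s["time_s"],s["wrist_force"],s["finger_gap"])
for nm in("scene","top"):
    d=r.get_image(nm);print(nm,w2px(d,[TAB,s["ee_pos"]]).round(0).tolist()); cv2.imwrite(f"pics/{nm}1.png",d["image"])
s=cv2.imread("pics/scene1.png")[130:330,100:350];t=cv2.imread("pics/top1.png")[150:310,200:400]
cv2.imwrite("pics/m1.png",np.hstack([cv2.resize(s,(400,320)),cv2.resize(t,(400,320))]))
```

```text
[0.14882612 0.60595278 0.53723066]
False
[ 0.53399921 -0.05682001  0.05716241] 8.3667 [ 0.21321486 -0.791633    0.35030932] -4.310393754969892e-05
scene [[211.0, 203.0], [214.0, 217.0]]
top [[326.0, 257.0], [326.0, 250.0]]
```

View pics/m1.png

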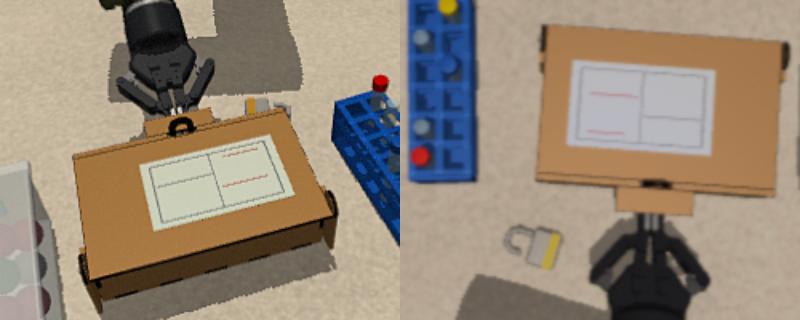

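The fingertip is under the middle of the tab (right panel, about (652,215)) with nothing touching, and the padlock is clear. Next I push along the arc.

Run:
```python
from h import *; from bench import r
w0=np.array(r.get_state()["wrist_force"])
for th in [.1,.25,.4,.55,.7,.85,1.,1.15,1.3,1.45,1.57,1.68,1.78]:
    hit=r.move_straight(list(tip(th)),v=.08 if th<1.5 else .05,force_limit=15)
    s=r.get_state();print(th,hit,(np.array(s["wrist_force"])-w0).round(1),np.round(s["ee_pos"],3),round(s["time_s"],1))
    if hit: break
for nm in("scene","top"):
    d=r.get_image(nm); cv2.imwrite(f"pics/{nm}2.png",d["image"])
cv2.imwrite("pics/m2.png",np.hstack([cv2.imread("pics/scene2.png")[50:350,20:420],cv2.imread("pics/top2.png")[80:380,120:520]]))
```

```text
0.1 False [-0.4  0.3 -1.2] [ 0.533 -0.057  0.086] 9.0
0.25 False [-0.1  0.3 -0.6] [ 0.537 -0.057  0.109] 9.4
0.4 False [-0.5  1.4 -0.6] [ 0.544 -0.057  0.132] 9.9
0.55 False [-0.5 -0.3 -1.3] [ 0.554 -0.058  0.153] 10.3
0.7 False [-0.9  0.9 -0.6] [ 0.568 -0.059  0.172] 10.8
0.85 False [-1.2  1.6  0.1] [ 0.584 -0.06   0.189] 11.2
1.0 False [-1.4  1.   0.7] [ 0.603 -0.061  0.204] 11.7
1.15 False [-0.9  1.4  0.4] [ 0.623 -0.062  0.216] 12.1
1.3 False [-0.7  0.1  0.5] [ 0.645 -0.063  0.224] 12.6
1.45 False [-0.9  0.1 -0.3] [ 0.668 -0.065  0.229] 13.0
1.57 False [0.2 0.3 0. ] [ 0.688 -0.066  0.23 ] 13.6
1.68 False [-0.3  1.7 -0.3] [ 0.705 -0.067  0.23 ] 14.1
1.78 False [-0.4 -0.1 -0.5] [ 0.721 -0.068  0.227] 14.5
```

View pics/m2.png

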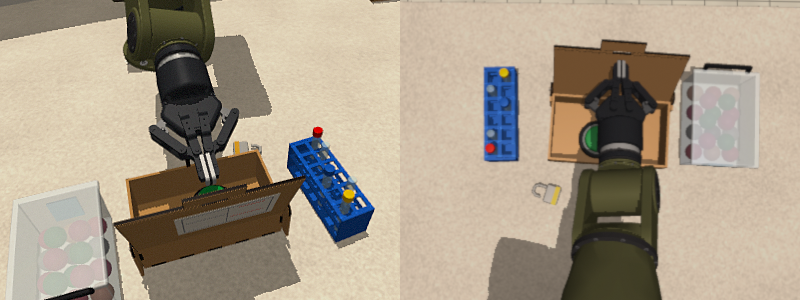

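The lid is past upright and leaning back, and part of the green button shows at about (592,138) in the right panel. I'll retreat and look for its centre.

Run:
```python
from h import *; from bench import r;import pickle
r.move_straight([.52,-.056,.29],v=.2)
r.move_joints([.8,0,1.5,1.2,.6,-.5])
r.move_joints([.8,.0,1.4,0,1.7,-.4]); s=r.get_state();print(s["ee_pos"],s["time_s"])
for nm in("scene","top"):
    d=r.get_image(nm); cv2.imwrite(f"pics/{nm}3.png",d["image"]);pickle.dump(d,open(nm+"3.pkl","wb"))
t=cv2.imread("pics/top3.png");hsv=cv2.cvtColor(t,cv2.COLOR_BGR2HSV)
m=cv2.inRange(hsv,(45,90,40),(85,255,255));m[:, :250]=0;m[:,385:]=0;m[:150]=0;m[260:]=0
nl,l,st,c=cv2.connectedComponentsWithStats(m);k=1+np.argmax(st[1:,4]);print(st[k],c[k])
b=px2w(d,[c[k],(st[k][0]-.5,c[k][1]),(st[k][0]+st[k][2]-.5,c[k][1])],.041);print(b.round(4),(b[1]-b[2])[1])
cv2.imwrite("pics/m3.png",np.hstack([cv2.resize(cv2.imread("pics/scene3.png")[150:350,100:350],(400,320)),cv2.resize(t[100:260,230:430],(400,320))]))
```

```text
[0.29292531 0.35458153 0.43637519] 19.45
[305 206  26  26 520] [317.57115385 218.41730769]
[[ 0.6023 -0.0407  0.041 ]
 [ 0.6021 -0.0122  0.041 ]
 [ 0.6026 -0.0688  0.041 ]] 0.056602938996718616
```

View pics/m3.png

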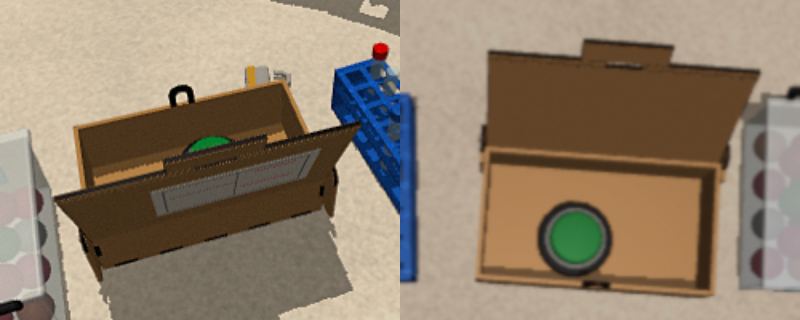

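The lid lies open on its stop. The button centre is at crop (576,237), which gives (0.602, −0.041), and it measures 57 mm across against the 58 mm given. I'll press slightly behind centre to keep the gripper body off the padlock eye.

Run:
```python
from h import *; from bench import r
x,y=.610,-.041; O=min(([np.pi,0,YAW],[np.pi,0,YAW+np.pi]),key=lambda o:np.inf if (q:=r.inverse_kinematics([x,y,.2],o)) is None else np.abs(np.array(q)-r.get_state()["joints"]).sum())
print(O,np.round(r.inverse_kinematics([x,y,.2],O),2))
r.movep([.5,.0,.3],O); r.movep([x,y,.2],O)
r.move_straight([x,y,.055],v=.1,force_limit=8)
w0=np.array(r.get_state()["wrist_force"])
hit=r.move_straight([x,y,.0325],v=.015,force_limit=14)
s=r.get_state();print(hit,s["ee_pos"],np.array(s["wrist_force"])-w0,s["time_s"])
r.wait(.3);s=r.get_state();print(s["ee_pos"],np.array(s["wrist_force"])-w0)
d=r.get_image("scene");cv2.imwrite("pics/press.png",d["image"])
r.move_straight([x,y,.055],v=.05)
s=r.get_state();print(s["ee_pos"],np.array(s["wrist_force"])-w0,s["time_s"])
```

```text
[3.141592653589793, 0, 3.0835926535897933] [-0.13  0.46  1.37  0.    1.31 -1.64]
True [ 0.61004366 -0.04098741  0.03505565] [-2.68725432  0.27695476  8.88801648] 24.6583
[ 0.61004689 -0.04102205  0.03503736] [-4.6447538  -0.2275915   8.81398553]
[ 0.60988956 -0.04098006  0.05490755] [-0.28761822 -0.24593622  0.09570302] 25.5667
```

Run:
```python
from h import *; from bench import r
r.move_straight([.61,-.041,.25],v=.2)
r.move_joints([.8,.0,1.4,0,1.7,-.4])
for nm in("scene","top"):
    d=r.get_image(nm); cv2.imwrite(f"pics/{nm}4.png",d["image"])
t=d["image"];hsv=cv2.cvtColor(t,cv2.COLOR_BGR2HSV)
m=cv2.inRange(hsv,(45,90,40),(85,255,255));m[:, :250]=0;m[:,385:]=0;m[:150]=0;m[260:]=0
nl,l,st,c=cv2.connectedComponentsWithStats(m);k=1+np.argmax(st[1:,4]);print(st[k],c[k],r.get_state()["time_s"])
t3=cv2.imread("pics/top3.png");df=cv2.absdiff(t,t3).max(2);df=df[130:300,190:490];print("changed px in scene",(df>30).sum())
cv2.imwrite("pics/m4.png",np.hstack([cv2.resize(cv2.imread("pics/press.png")[120:320,100:350],(400,320)),cv2.resize(t[100:300,190:490],(480,320))])[:, :800])
```

```text
[305 206  26  26 519] [317.59344894 218.42774566] 28.7417
changed px in scene 0
```

View pics/m4.png

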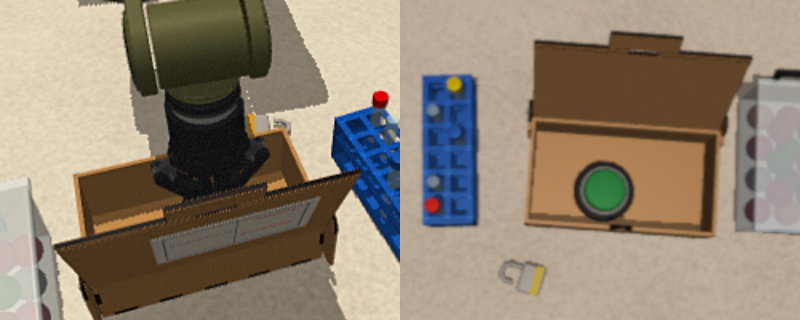

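```bash
python3 -c "
from bench import r
r.hand_in();print(r.get_state()['time_s'])"
```

```text
the job is handed in; nothing more can be done
the job is handed in; nothing more can be done
```

The lid is open and the green button has been pressed and released. I handed the job in at about 29 s on the robot's clock, against the 48 s limit; no verdict was reported.

- **Lid:** I pushed it up by the front tab with the closed fingertips and carried it past upright. It fell back on its stop and stayed there in both later pictures. The measured forces during the push stayed under about 2.5 N.
- **Button:** I pressed it until the 14 N force limit stopped the move. The fingertip was then at 35.04 mm, where 35.0 mm is fully down. After release the force dropped to about zero.
- **Checks:** The top picture after the press shows no visible change from the one before it. Lid, buzzer, padlock and rack had not moved, nor had the part of the ball tub in the compared area. The arm was clear of everything.
- **Unexplained:** The wrist showed about 4.6 N sideways while the button was held down, probably friction from pressing 8 mm off centre. The buzzer did not shift.

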